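Centre the electrochemical cell on its stirrer and start stirring

TASK

The glass cell with the white cap stands off-centre on its magnetic stirrer. With the fingertips, gently push it across the plate, without gripping, lifting or tipping it, until it stands inside the blue dashed ring; then press the green start key of that same stirrer all the way down and let go. Press no other key, do not start the stirrer before the cell is in the ring, and leave everything else where it is.

Things in the scene. Friction and masses are not known exactly. Their poses are not given: they have to be found in the camera images.
- cell_mid (a point): The electrochemical cell: a clear glass jar 66 mm across and 50 mm tall, then a teal seal ring (72 mm across) at 50 to 53 mm and a white ribbed cap (69 mm) up to 68 mm; low ports on the cap end at 79 mm. About 0.3 kg, loose. This point is on its axis, 34 mm above its underside; z is up along the axis. It stands on the deck of stirrer A.
- stirrer_a: Stirrer A, the one that carries the cell: a fixed dark grey flat box 230 mm deep (x), 150 mm wide (y), its flat, lipless deck 32 mm above the table. Keys in a row at the front, a white round plate with a ring behind them. Origin at the centre of its underside; x from the keys to the ring, y to the left, z up.
- stirrer_a_mark (a point): Centre of the blue dashed ring (inner diameter 80 mm, outer 85 mm) printed on the white plate of stirrer A; the point lies on the deck surface, 30 mm ahead (x) of stirrer A's middle, so 85 mm from its rear edge and midway between its sides. Axes as stirrer A's.
- stirrer_a_start_top (a point): Centre of the top face of stirrer A's green round start key (20 mm across, white triangle), which stands 5 mm above the deck; it is the leftmost key in the row at the front, 110 mm in front of the ring centre and 42 mm to its left. It moves with the key.
- stirrer_a_start (a joint): Travel of stirrer A's green start key: 0 up, 0.004 m fully down. Sprung: about 1 N to begin, 5 N at the bottom; it comes back up when let go.
- stirrer_a_slower (a joint): Travel of stirrer A's blue minus key (14 mm across, 54 mm to the right of the green key): 0 up, 0.004 m down. Not to be pressed.
- stirrer_a_faster (a joint): Travel of stirrer A's blue plus key (14 mm across, 90 mm to the right of the green key): 0 up, 0.004 m down. Not to be pressed.
- stirrer_b: The second, identical stirrer with a glass dish on it, beside stirrer A (to its left or right); fixed, not to be operated. Origin at the centre of its underside, 32 mm below its deck, axes as stirrer A's (the ring centre is 30 mm ahead of the origin in x).
- stirrer_b_start (a joint): Travel of stirrer B's green key: 0 up, 0.004 m down. Not to be pressed.
- stirrer_b_slower (a joint): Travel of stirrer B's blue minus key. Not to be pressed.
- stirrer_b_faster (a joint): Travel of stirrer B's blue plus key. Not to be pressed.
- vial_mid (a point): Amber glass vial with black cap, 22 mm across and 47 mm tall, standing on stirrer A's deck at its rear right corner; point half-way up. Leave it alone.
- dish: Clear covered dish 65 mm across, 13 mm tall, on stirrer B's plate; origin at the centre of its underside. Leave it alone.
- stirbar: White stir bar, 33 mm long (its y), 8 mm thick, lying on stirrer B's deck just behind its keys; origin under its centre. Leave it alone.
- tweezers: Steel tweezers, about 175 mm long (their x), 6 mm thick, lying on the table to the right of the stirrers; origin on the table near their middle. Leave them alone.
- bottle: Amber bottle with blue cap, 62 mm across, 115 mm tall, on the table at the left; origin under its centre. Leave it alone.
- washbottle: White wash bottle with red spout, 72 mm across, 175 mm tall, on the table at the right; origin under its centre. Leave it alone.
Not all that is in view belongs to the job. What is shaped like the part that bears cell_mid but yellow is not meant.

How it is judged:
By the outcome, as a careful person would: the job done as asked, in the order asked, and still so for the second after the job is handed in, with the robot touching nothing.
It also fails if it takes over 51 s, if anything falls off the work surface, if the arm or the gripper's body presses on something with over 40 N, if the wrist force passes 120 N, or if a joint passes its speed limit or range.

ROBOT

A 6-joint arm with a two-finger parallel gripper is mounted at the origin on the work surface. World frame = base frame: x ahead of the robot, y to its left, z up, the work surface at z = 0. Lengths are in m, angles in rad, forces in N, time in s.
With the tool pointing down it reaches from about 0.35 to 0.85 m from the base axis. Payload 8.1 kg.
Tool frame: the origin (TCP) lies between the finger pads; the fingertips stand 11 mm ahead of it and the grasp point (between the pads) lies 8 mm behind it (robot.tips_ahead is the distance from the TCP to the fingertips, in m); z points along the fingers, y is the line along which they close (so a half turn about z gives the same grasp; the last joint's range is limited). The gripper opens to 93 mm and grips with 3 to 60 N. Pads are 15 mm wide; open, the fingers measure 128 mm over their backs; the gripper's body (75 mm by 188 mm) begins 65 mm behind the grasp point.
Start: joints at [1.161, 0.13, 1.488, -0, 1.523, -0.085], TCP at [0.191, 0.569, 0.23] pointing down, gripper open.
Joint ranges: [-2.96, 2.96], [-0.89, 2.26], [0.02, 2.5], [-1.34, 4.48], [0, 2.73], [-2.66, 2.66]. Speed limits (rad/s): [2.39, 2.39, 2.79, 3.14, 3.14, 3.14].

INTERFACE

Orientations are given as a rotation vector (axis times angle).
In Python, from plant import robot gives the robot as it stands. The module is installed in compiled form; this text tells all that it offers.
- The arm moves only by the tool move_arm, never from a script. Its argument "deltas" is one flat list of numbers, 7 for each row, row after row: the shift along the tool's x, y, z in m, then the turn, a rotation vector about the tool's x, y, z in rad, then the opening, from 0 (shut) to 1 (fully open). A call has 1 to 12 rows; each row is the pose to reach, as a shift and turn from the pose commanded when the call began, along the tool's axes at that moment; what a row does not reach only later rows make up. A row lasts 1/8 s, in which the tool goes at most 62.5 mm and 10.7 degrees, less where a joint would pass 70% of its speed; a pose out of reach is approached as far as the arm can. A call with a gripper value outside its range is refused whole. The fingers move at their own pace and stop on an object; "squeeze" is the grip in N (left out, the last holds). Time passes only in rows, so rows that repeat a pose let the fingers close. It gives the time, the measured TCP pose, the force, the opening and the grip force at its end, in the units of the state.
- robot.read_state(): the state, without advancing time (a new reading comes with each control period).
- robot.read_camera(name): name is "side" or "top" or "wrist"; returns (picture, depth): 420x560x3 uint8, red, green, blue; 420x560 float32, m along the optical axis (not along the pixel's ray), 0 where there is no reading.
- robot.camera_model(name): a dict with "K" (3x3 intrinsics, pixels), "R" (3x3) and "t" (3): a world point X has camera coordinates R X + t; the wrist camera has in their place "tool_from_camera" (4x4, takes a point from camera to tool coordinates, whose origin is the TCP and whose axes are the flange's). Camera axes: x right, y down, z forward; pixel columns grow to the right and rows downward; lengths in m; the calibration is good to about 2 mm. A picture is of the moment at which its call begins: read the wrist's pose just before it. camera_model takes no time and is no camera call.
- robot.close_job(): hands the job in; it is judged then, once.
Trained networks look in the newest picture that a camera, given by its name, has taken for a name from the list of things; names that differ only in an ending like _2 or _b are one class to them, and where a whole thing is asked for, a point or a joint stands for the part that bears it (a point fixed in the world has none). Each returns a list of dicts, best first, with "confidence" (0 to 1); they miss things now and then, are a little off and sometimes report something else, mostly with a low value. They report only what shows in the picture. A call takes as long as a camera call. They do not tell look-alikes from the thing itself.
- robot.recognise(camera, label): "uv" ([column, row] in pixels, amid what is visible of it).
The state is a dict: "t": time; "q": joint angles; "dq": joint speeds; "joint_torque": joint torques, N m; "tool_pos": TCP position; "orientation": TCP orientation; "force": force on the tool from outside, world axes, zero at the start; "wrist_torque": the same for the moment, N m; "opening": finger opening in m; "gripper_force": force on a finger pad.
Only numpy, scipy, OpenCV 4.12 (cv2) and the standard library are available. Lean on these libraries where they do the work, as an engineer would, in place of code of your own. Each camera call takes 0.05 s, during which the arm holds its last target. There are 200 camera calls.

## Working session

There is one attempt and no reset: what is moved stays moved. The work goes in short steps, Python scripts to look and compute and a tool call to move; the robot and the scene stay as the last step left them, time stands still between calls to the robot, and variables do not carry over. Pictures are saved under pics/ and viewed, at most 10 in all, crops included, and the job is handed in when it is done.

Besides the shell and the picture viewer there is one more tool, called after "Emit:" in YAML: its name, and indented under it one key for each argument. move_arm: Moves the arm, as the interface text tells. Its arguments: {"type":"object","properties":{"deltas":{"type":"array","items":{"type":"number"}},"squeeze":{"type":"number"}},"required":["deltas"]}

```bash
mkdir -p pics
cat > h.py <<'E'
import numpy as np, cv2
from plant import robot
from scipy.spatial.transform import Rotation as Ro
def shot(cam,name=None):
    s=robot.read_state(); p,d=robot.read_camera(cam)
    if name: cv2.imwrite('pics/'+name,cv2.cvtColor(p,cv2.COLOR_RGB2BGR))
    m=robot.camera_model(cam); K=np.array(m['K'])
    if cam=='wrist':
        T=np.eye(4);T[:3,:3]=Ro.from_rotvec(s['orientation']).as_matrix();T[:3,3]=s['tool_pos']
        T=T@np.array(m['tool_from_camera'])
    else:
        T=np.eye(4);R=np.array(m['R']);T[:3,:3]=R.T;T[:3,3]=-R.T@np.array(m['t'])
    return p,d,K,T
def ray(uv,K,T):
    r=np.linalg.inv(K)@np.array([uv[0],uv[1],1.]); return T[:3,:3]@r, T[:3,3]
def onz(uv,z,K,T):
    r,o=ray(uv,K,T); return o+r*(z-o[2])/r[2]
def at(uv,d,K,T):
    r,o=ray(uv,K,T); u,v=int(round(uv[0])),int(round(uv[1]))
    w=d[v-2:v+3,u-2:u+3]; w=w[w>0]; return o+r*(np.median(w) if w.size else np.nan)
E
python3 - <<'E'
from h import *
S=robot.read_state();print(S['t'],S['tool_pos'],S['orientation'],robot.tips_ahead)
ps=[]
for c in ['top','side']:
    p,d,K,T=shot(c,c+'0.png');print(c,T[:3,3].round(3))
    np.savez(c+'0.npz',p=p,d=d,K=K,T=T)
    for l in ['cell_mid','stirrer_a','stirrer_a_mark','stirrer_a_start_top','vial_mid']:
        for r in robot.recognise(c,l)[:4]: print(l,np.round(r['uv']),round(r['confidence'],2),at(r['uv'],d,K,T).round(3))
E
```

```text
0.0 [0.19121935 0.56815032 0.22861826] [-5.07782420e-01 -3.09983700e+00  2.72805737e-03] 0.011
top [0.352 0.004 1.112]
cell_mid [353. 153.] 0.81 [ 0.712 -0.24   0.071]
cell_mid [310. 220.] 0.78 [ 0.527 -0.114  0.105]
stirrer_a [324. 234.] 0.82 [ 0.501 -0.157  0.034]
stirrer_a_mark [322. 236.] 0.63 [ 0.495 -0.153  0.032]
stirrer_a_start_top [302. 253.] 0.6 [ 0.451 -0.098  0.038]
vial_mid [347. 194.] 0.4 [ 0.599 -0.217  0.073]
side [ 0.402 -0.96   0.868]
cell_mid [276. 241.] 0.96 [ 0.531 -0.151  0.099]
cell_mid [362. 284.] 0.78 [ 0.706 -0.275  0.066]
stirrer_a [265. 269.] 0.8 [ 0.504 -0.17   0.03 ]
stirrer_a [243. 197.] 0.75 [0.478 0.108 0.031]
stirrer_a_mark [267. 271.] 0.93 [ 0.508 -0.18   0.031]
stirrer_a_mark [258. 190.] 0.6 [0.521 0.118 0.045]
stirrer_a_start_top [239. 247.] 0.56 [ 0.45  -0.096  0.036]
vial_mid [238. 251.] 0.72 [ 0.447 -0.107  0.033]
vial_mid [312. 277.] 0.47 [ 0.604 -0.231  0.055]
```

View pics/top0.png

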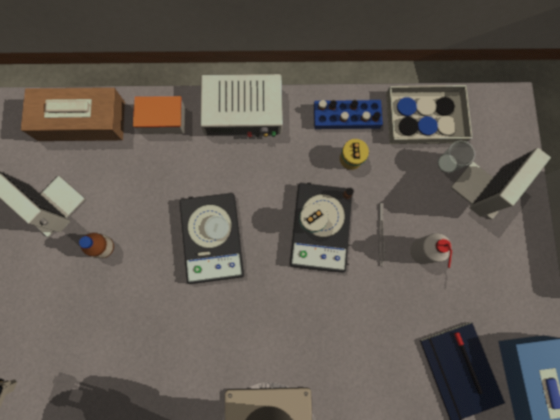

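View pics/side0.png

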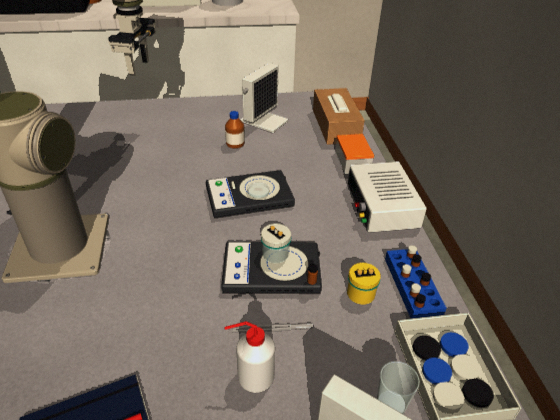

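The top picture shows the white-capped cell at (313,217) on stirrer A, which is centred at (322,230). The look-alike is the yellow cell at (355,153), and stirrer B with the dish is at (210,237). In the side picture the cell is at (276,241) and the yellow one at (362,284). I choose the white cell on stirrer A and will check it in a close wrist view.

```bash
cat > fit.py <<'E'
from h import *
def cloud(d,K,T):
    v,u=np.mgrid[:d.shape[0],:d.shape[1]]
    P=np.stack([u,v,np.ones_like(u)],-1)@np.linalg.inv(K).T*d[...,None]
    return P@T[:3,:3].T+T[:3,3]
E
python3 - <<'E'
from fit import *
z=np.load('top0.npz');P=cloud(z['d'],z['K'],z['T'])
X,Y,Z=P[...,0],P[...,1],P[...,2]
reg=(abs(X-.49)<.17)&(abs(Y+.155)<.13)&(z['d']>0)
m=reg&(Z>.022)
r=cv2.minAreaRect((P[m][:,:2]*1000).astype(np.float32));print(r, m.sum())
c=reg&(Z>.085)&(Z<.13);print(P[c].min(0),P[c].max(0),P[c].mean(0),c.sum())
print(z['K'])
m=robot.camera_model('wrist');print(m['tool_from_camera'],m['K'])
E
```

```text
((524.704345703125, -151.2758331298828), (150.8013153076172, 234.38380432128906), 82.46025085449219) 4720
[ 0.50065285 -0.15838964  0.08536914] [ 0.57118913 -0.08785501  0.112116  ] [ 0.53407253 -0.12217373  0.10042271] 614
[[409.78632662   0.         270.9818334 ]
 [  0.         409.78632662 213.85110069]
 [  0.           0.           1.        ]]
[[-5.24930919e-04 -9.62718070e-01 -2.70506271e-01  7.54060836e-02]
 [ 9.99998811e-01 -1.13192290e-04 -1.53770199e-03  1.03281588e-03]
 [ 1.44975427e-03 -2.70506756e-01  9.62716985e-01 -1.54769466e-01]
 [ 0.00000000e+00  0.00000000e+00  0.00000000e+00  1.00000000e+00]] [[362.99825264   0.         275.14089135]
 [  0.         362.99825264 213.08399327]
 [  0.           0.           1.        ]]
```

Emit:
move_arm:
  deltas: [-0.045, -0.048, 0, 0, 0, 0.06, 0.45, -0.09, -0.095, 0, 0, 0, 0.12, 0.45, -0.135, -0.142, 0, 0, 0, 0.18, 0.45, -0.18, -0.189, 0, 0, 0, 0.24, 0.45, -0.225, -0.236, 0, 0, 0, 0.3, 0.45, -0.27, -0.283, 0, 0, 0, 0.36, 0.45, -0.315, -0.33, 0, 0, 0, 0.42, 0.45, -0.36, -0.377, 0, 0, 0, 0.48, 0.45, -0.405, -0.424, 0, 0, 0, 0.54, 0.45, -0.45, -0.471, 0, 0, 0, 0.6, 0.45, -0.49, -0.515, 0, 0, 0, 0.66, 0.45, -0.52, -0.55, 0, 0, 0, 0.715, 0.45]

```text
t: 2.1
tool_pos: [0.5067, -0.1143, 0.23]
orientation: [1.563, 2.724, 0.001]
force: [1.2, 0.9, -0.4]
opening: 0.0416
gripper_force: 0.0
```

Emit:
move_arm:
  deltas: [0, 0, 0, 0, 0, 0, 0.45, 0, 0, 0, 0, 0, 0, 0.45]

```text
t: 2.35
tool_pos: [0.5058, -0.1119, 0.2294]
orientation: [-1.561, -2.725, -0.0]
force: [-0.4, 0.4, -0.4]
opening: 0.0415
gripper_force: 0.0
```

Run:
```python
from fit import *
S=robot.read_state();print(S['t'],S['tool_pos'],Ro.from_rotvec(S['orientation']).as_matrix().round(3),S['opening'],S['q'])
p,d,K,T=shot('wrist','w1.png');np.savez('w1.npz',p=p,d=d,K=K,T=T)
for l in ['cell_mid','stirrer_a_mark','stirrer_a_start_top','vial_mid']:
    for r in robot.recognise('wrist',l)[:3]: print(l,np.round(r['uv']),round(r['confidence'],2),at(r['uv'],d,K,T).round(3),onz(r['uv'],.032,K,T).round(4))
```

```text
2.35 [ 0.50580949 -0.11194595  0.22942387] [[-0.506  0.863 -0.001]
 [ 0.863  0.506  0.001]
 [ 0.001 -0.    -1.   ]] 0.04145080938557403 [-3.17134460e-01 -9.15455656e-02  1.71341952e+00  4.66493376e-04
  1.52052344e+00 -8.47688164e-01]
cell_mid [296. 230.] 0.87 [ 0.53  -0.118  0.102] [ 0.5452 -0.1362  0.032 ]
stirrer_a_mark [244. 208.] 0.97 [ 0.488 -0.143  0.032] [ 0.4879 -0.143   0.032 ]
stirrer_a_start_top [233. 152.] 0.65 [ 0.452 -0.099  0.037] [ 0.452 -0.1    0.032]
stirrer_a_start_top [196. 194.] 0.25 [ 0.44  -0.153  0.037] [ 0.44   -0.1544  0.032 ]
vial_mid [305. 317.] 0.71 [ 0.601 -0.212  0.045] [ 0.6055 -0.218   0.032 ]
vial_mid [230. 151.] 0.43 [ 0.449 -0.099  0.037] [ 0.4489 -0.1     0.032 ]
```

View pics/w1.png

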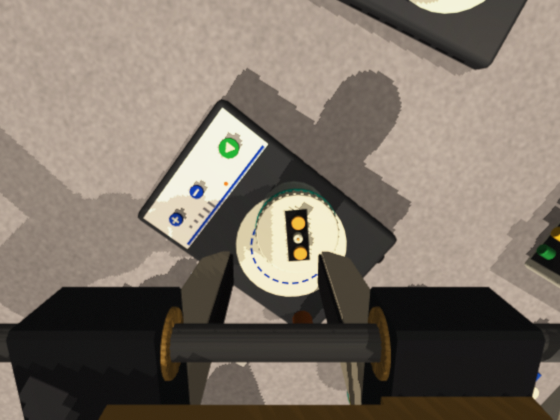

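The wrist view shows the white-capped cell at (297,240) with black ports on stirrer A, overhanging the blue dashed ring at about (291,245). The green key is at (229,148), with the minus key at (196,191) and the plus key at (176,219). So the choice is confirmed. Next I measure.

```bash
cat > meas.py <<'E'
from fit import *
def keys(p,K,T):
    h=cv2.cvtColor(p,cv2.COLOR_RGB2HSV); out=[]
    g=cv2.inRange(h,(45,120,60),(85,255,255)); b=cv2.inRange(h,(100,120,40),(125,255,255))
    for m,n in ((g,'g'),(b,'b')):
        c,_=cv2.findContours(m,cv2.RETR_EXTERNAL,2)
        for k in c:
            hu=cv2.convexHull(k);a=cv2.contourArea(hu)
            if a>60:
                M=cv2.moments(hu);uv=(M['m10']/M['m00'],M['m01']/M['m00']);P=onz(uv,.037,K,T)
                if abs(P[0]-.46)<.08 and abs(P[1]+.14)<.1: out.append((n,np.round(uv,1),a,P.round(4)))
    return out
def circ(P):
    A=np.c_[2*P[:,:2],np.ones(len(P))];s=np.linalg.lstsq(A,(P[:,:2]**2).sum(1),rcond=None)[0]
    return s[:2],np.sqrt(s[2]+s[0]**2+s[1]**2)
def cap(d,K,T,near=(.54,-.125)):
    P=cloud(d,K,T);ok=(np.hypot(P[...,0]-near[0],P[...,1]-near[1])<.06)&(d>0)
    zz=P[...,2]; m=(ok&(zz>.094)&(zz<.106)).astype(np.uint8)
    hu=cv2.convexHull(np.argwhere(m)[:,::-1].astype(np.int32))[:,0]
    Q=np.array([onz(u,.100,K,T) for u in hu]); return (*circ(Q),cv2.minEnclosingCircle((Q[:,:2]*1000).astype(np.float32)),m.sum())
E
python3 - <<'E'
from meas import *
z=np.load('w1.npz');p,d,K,T=[z[k] for k in 'pdKT']
for k in keys(p,K,T): print(*k)
print(cap(d,K,T))
z=np.load('top0.npz');print('top',cap(z['d'],z['K'],z['T']))
z=np.load('side0.npz');print('side',cap(z['d'],z['K'],z['T']))
E
```

```text
g [303.  196.2] 489.5 [ 0.5317 -0.102   0.037 ]
g [228.5 147.6] 290.5 [ 0.4463 -0.0975  0.037 ]
b [175.5 219. ] 117.5 [ 0.4342 -0.1862  0.037 ]
b [196.  191.3] 117.0 [ 0.439  -0.1506  0.037 ]
b [225.7 194.1] 221.5 [ 0.4653 -0.1385  0.037 ]
(array([ 0.53286838, -0.12187264]), np.float64(0.03508622131342965), ((532.8628540039062, -121.80856323242188), 35.41069793701172), np.uint64(4767))
top (array([ 0.53534162, -0.12288903]), np.float64(0.03465202791473823), ((535.603271484375, -122.88861083984375), 35.44479751586914), np.uint64(555))
side (array([ 0.53433191, -0.12849716]), np.float64(0.03603185971446757), ((534.174072265625, -128.57948303222656), 37.17593765258789), np.uint64(478))
```

Emit:
move_arm:
  deltas: [0.01, 0.006, 0, 0.002, -0.08, 0.015, 0.45, 0.02, 0.012, 0, 0.004, -0.16, 0.03, 0.45, 0.028, 0.018, 0, 0.006, -0.24, 0.04, 0.45, 0.0325, 0.021, 0.01, 0.0075, -0.3, 0.05, 0.45, 0.0325, 0.021, 0.04, 0.0075, -0.3, 0.05, 0.45, 0.0325, 0.021, 0.07, 0.0075, -0.3, 0.05, 0.45, 0.0325, 0.021, 0.1, 0.0075, -0.3, 0.05, 0.45, 0.0325, 0.021, 0.13, 0.0075, -0.3, 0.05, 0.45, 0.0325, 0.021, 0.15, 0.0075, -0.3, 0.05, 0.45, 0.0325, 0.021, 0.167, 0.0075, -0.3, 0.05, 0.45, 0.0325, 0.021, 0.167, 0.0075, -0.3, 0.05, 0.45, 0.0325, 0.021, 0.167, 0.0075, -0.3, 0.05, 0.45]

```text
t: 4.1
tool_pos: [0.5084, -0.0734, 0.0636]
orientation: [1.49, 2.459, -0.225]
force: [0.1, 0.2, 0.6]
opening: 0.042
gripper_force: 0.0
```

Run:
```python
from meas import *
S=robot.read_state();print(S['t'],S['tool_pos'],Ro.from_rotvec(S['orientation']).as_matrix().round(3),S['opening'],S['force'])
p,d,K,T=shot('wrist','w2.png');np.savez('w2.npz',p=p,d=d,K=K,T=T)
for k in keys(p,K,T): print(*k)
print(cap(d,K,T))
```

```text
4.1 [ 0.50837587 -0.07335758  0.06360201] [[-0.442  0.887  0.138]
 [ 0.847  0.463 -0.262]
 [-0.296  0.001 -0.955]] 0.04196771270124486 [0.06386477 0.18596116 0.58517404]
g [147.7 230.6] 954.5 [ 0.4462 -0.0955  0.037 ]
b [108.7 284.6] 63.0 [ 0.4375 -0.143   0.037 ]
b [186.5 254.9] 316.5 [ 0.4695 -0.1016  0.037 ]
(array([ 0.52810889, -0.11187236]), np.float64(0.03264164655888039), ((526.9183349609375, -109.33819580078125), 32.458194732666016), np.uint64(4604))
```

View pics/w2.png

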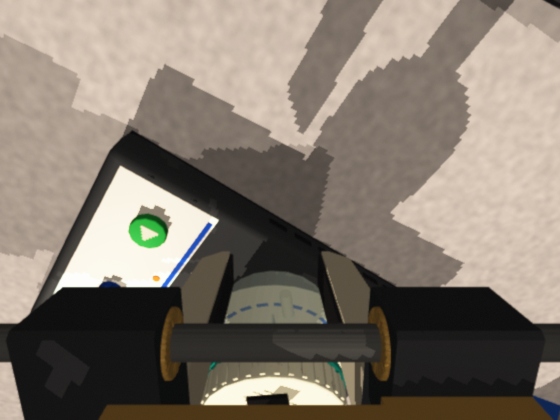

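The wrist view shows the jar bottom centred between the two fingertips (inner edges at columns 232 and 322, jar middle about 277), with nothing touched. The green key is at (148,231). I now push gently to just short of the goal.

Emit:
move_arm:
  deltas: [-0.0067, 0, 0.0021, 0, 0, 0, 0.45, -0.0105, 0, 0.0033, 0, 0, 0, 0.45, -0.0143, 0, 0.0044, 0, 0, 0, 0.45, -0.018, 0, 0.0056, 0, 0, 0, 0.45, -0.022, 0, 0.0068, 0, 0, 0, 0.45, -0.026, 0, 0.0081, 0, 0, 0, 0.45, -0.03, 0, 0.0093, 0, 0, 0, 0.45, -0.034, 0, 0.0105, 0, 0, 0, 0.45, -0.038, 0, 0.0118, 0, 0, 0, 0.45, -0.041, 0, 0.0127, 0, 0, 0, 0.45, -0.043, 0, 0.0133, 0, 0, 0, 0.45, -0.044, 0, 0.0136, 0, 0, 0, 0.45]

```text
t: 5.65
tool_pos: [0.529, -0.1144, 0.0626]
orientation: [1.492, 2.46, -0.225]
force: [-0.6, 1.1, 0.2]
opening: 0.0422
gripper_force: 0.7
```

Run:
```python
from meas import *
S=robot.read_state();print(S['t'],S['tool_pos'],S['opening'],S['force'])
p,d,K,T=shot('top','t3.png');print('top',cap(d,K,T,(.545,-.14)))
p,d,K,T=shot('side','s3.png');print('side',cap(d,K,T,(.545,-.14)))
c=p[200:310,200:340];cv2.imwrite('pics/s3c.png',cv2.cvtColor(cv2.resize(c,None,fx=5,fy=5,interpolation=2),cv2.COLOR_RGB2BGR))
```

```text
5.65 [ 0.52899642 -0.1144126   0.06259922] 0.04215689587406479 [-0.63803233  1.10508945  0.15560794]
top (array([ 0.54868762, -0.15017005]), np.float64(0.03175431646608354), ((547.9284057617188, -149.2172393798828), 34.895660400390625), np.uint64(379))
side (array([ 0.53829647, -0.13394942]), np.float64(0.050228110563255574), ((540.7160034179688, -133.14956665039062), 54.16087341308594), np.uint64(570))
```

View pics/s3c.png

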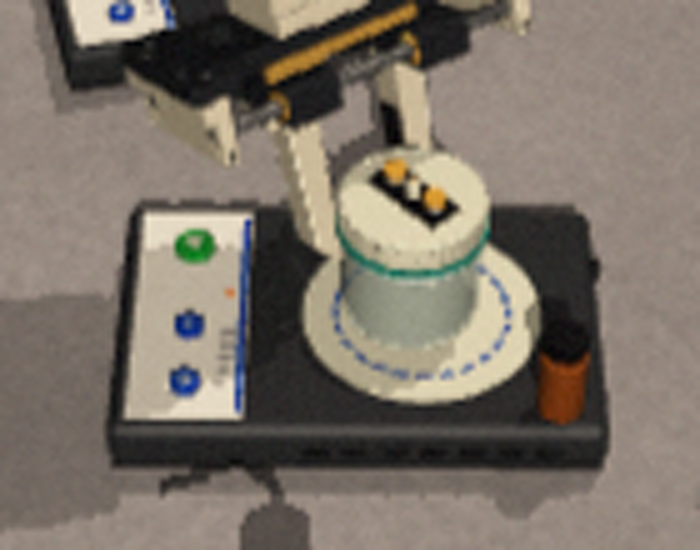

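The side crop shows the cell upright, with both fingertips behind the jar. The jar bottom is at about (408,305) and the ring centre at about (422,320), so it is still about 9 mm short. I push the remainder, then back off and measure from above.

Emit:
move_arm:
  deltas: [-0.003, 0, 0.0009, 0, 0, 0, 0.45, -0.005, 0, 0.0015, 0, 0, 0, 0.45, -0.0067, 0, 0.0021, 0, 0, 0, 0.45, -0.0075, 0, 0.0023, 0, 0, 0, 0.45, -0.0075, 0, 0.0023, 0, 0, 0, 0.45]

```text
t: 6.38
tool_pos: [0.5327, -0.1213, 0.0627]
orientation: [1.491, 2.459, -0.225]
force: [-1.1, 0.3, -1.1]
opening: 0.0418
gripper_force: 0.5
```

Emit:
move_arm:
  deltas: [0.01, 0, -0.003, 0, 0, 0, 0.45, 0.024, 0, -0.0075, 0, 0, 0, 0.45, 0.022, 0, -0.05, 0, 0, 0, 0.45, 0.015, 0, -0.1, 0, 0.08, 0, 0.45, 0.005, 0, -0.14, 0, 0.16, 0, 0.45, 0.0, 0, -0.17, 0, 0.24, 0, 0.45, -0.005, 0, -0.18, 0, 0.3, 0, 0.45, -0.005, 0, -0.18, 0, 0.3, 0, 0.45, -0.005, 0, -0.18, 0, 0.3, 0, 0.45]

```text
t: 7.5
tool_pos: [0.5096, -0.0777, 0.235]
orientation: [-1.628, -2.686, 0.002]
force: [-0.4, 0.2, 0.0]
opening: 0.042
gripper_force: 0.0
```

Run:
```python
from meas import *
S=robot.read_state();print(S['t'],S['tool_pos'],Ro.from_rotvec(S['orientation']).as_matrix().round(3),S['force'])
p,d,K,T=shot('wrist','w4.png');np.savez('w4.npz',p=p,d=d,K=K,T=T)
for k in keys(p,K,T): print(*k)
print(cap(d,K,T,(.55,-.153)))
p,d,K,T=shot('top','t4.png');print('top',cap(d,K,T,(.55,-.153)))
p,d,K,T=shot('side','s4.png');print('side',cap(d,K,T,(.55,-.153)))
c=p[200:310,200:340];a=cv2.resize(c,None,fx=4,fy=4,interpolation=2)
w=cv2.imread('pics/w4.png')
cv2.imwrite('pics/c4.png',cv2.cvtColor(a,cv2.COLOR_RGB2BGR))
```

```text
7.5 [ 0.50957676 -0.07769477  0.23502407] [[-0.463  0.887 -0.001]
 [ 0.887  0.463 -0.001]
 [-0.    -0.001 -1.   ]] [-0.3536924   0.2209534   0.03519604]
g [209.  178.5] 261.0 [ 0.4463 -0.0974  0.037 ]
b [162.7 248. ] 105.5 [ 0.4342 -0.1861  0.037 ]
b [180.8 221.1] 111.5 [ 0.4392 -0.1505  0.037 ]
b [210.  221.2] 207.0 [ 0.4656 -0.1369  0.037 ]
(array([ 0.54833923, -0.15047604]), np.float64(0.035187915397071425), ((548.2471313476562, -150.3889923095703), 35.80513381958008), np.uint64(3834))
top (array([ 0.54694432, -0.17328492]), np.float64(0.01806682981616214), ((545.0245361328125, -175.55609130859375), 22.0714111328125), np.uint64(73))
side (array([ 0.55009429, -0.15777673]), np.float64(0.03540712208104326), ((549.7068481445312, -157.82687377929688), 36.3730354309082), np.uint64(493))
```

View pics/w4.png

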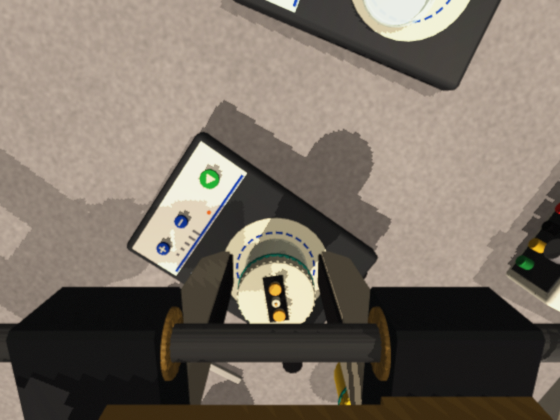

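View pics/c4.png

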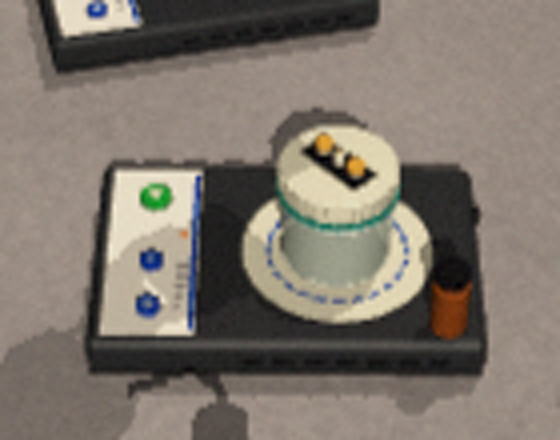

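The wrist view shows the cell in the ring area, with a bit more of the ring visible on the near side (dashes at (278,233)). In the side crop the jar is upright, with its bottom at about x=335 against a ring centre of about 338. I fit the ring directly to check.

Run:
```python
from meas import *
from scipy.optimize import least_squares
def ring(p,K,T):
    h=cv2.cvtColor(p,cv2.COLOR_RGB2HSV); m=cv2.inRange(h,(100,60,40),(128,255,255))
    Q=np.array([onz((u,v),.032,K,T) for v,u in np.argwhere(m)])[:,:2]
    r=np.hypot(*(Q-[.5496,-.154]).T); Q=Q[(r>.033)&(r<.05)]
    f=least_squares(lambda c:np.hypot(*(Q-c).T)-.04125,[.5496,-.154],loss='soft_l1',f_scale=.001)
    a=np.degrees(np.arctan2(*(Q-f.x).T[::-1]));return f.x.round(4),len(Q),np.histogram(a,8,(-180,180))[0],np.sqrt(np.mean(f.fun**2))
for n in ('w1','w4'):
    z=np.load(n+'.npz');print(n,ring(z['p'],z['K'],z['T']))
for n in ('side','top'):
    f={'side':'s4','top':'t4'}[n];p=cv2.cvtColor(cv2.imread(f'pics/{f}.png'),cv2.COLOR_BGR2RGB);z=np.load(n+'0.npz')
    print(n,ring(p,z['K'],z['T']),ring(z['p'],z['K'],z['T']))
    print([k[3] for k in keys(p,z['K'],z['T'])])
```

```text
w1 (array([ 0.5497, -0.1547]), 95, array([24, 23, 28, 20,  0,  0,  0,  0]), np.float64(0.0005129333416220776))
w4 (array([ 0.5496, -0.1548]), 135, array([28,  0,  0,  0, 18, 25, 31, 33]), np.float64(0.0005247697933326097))
side (array([ 0.5514, -0.1551]), 16, array([2, 1, 4, 3, 2, 0, 0, 4]), np.float64(0.0006500675359318932)) (array([ 0.5515, -0.1547]), 13, array([3, 0, 4, 3, 2, 0, 0, 1]), np.float64(0.0006381740428166715))
[]
top (array([ 0.5496, -0.154 ]), 0, array([0, 0, 0, 0, 0, 0, 0, 0]), np.float64(nan)) (array([ 0.5496, -0.154 ]), 0, array([0, 0, 0, 0, 0, 0, 0, 0]), np.float64(nan))
[]
  return _methods._mean(a, axis=axis, dtype=dtype,
  ret = ret.dtype.type(ret / rcount)
```

Run:
```python
from meas import *
def cap2(p,d,K,T,near):
    P=cloud(d,K,T);ok=(np.hypot(P[...,0]-near[0],P[...,1]-near[1])<.06)&(d>0)
    z0=np.median(P[...,2][ok&(P[...,2]>.096)&(P[...,2]<.105)])
    for w in (.0015,.0025):
        m=ok&(abs(P[...,2]-z0)<w)
        Q=P[m][:,:2]; hu=cv2.convexHull((Q*1000).astype(np.float32))[:,0]/1000
        print(z0.round(4),w,*circ(hu),m.sum())
for n,q in (('w1',(.533,-.122)),('w4',(.549,-.152))):
    z=np.load(n+'.npz');cap2(z['p'],z['d'],z['K'],z['T'],q)
    # jar foot: lower glass/teal seal ring circle via teal pixels at z=.0835
    h=cv2.cvtColor(z['p'],cv2.COLOR_RGB2HSV)
z=np.load('side0.npz');cap2(z['p'],z['d'],z['K'],z['T'],(.533,-.122))
p,d,K,T=shot('side');cap2(p,d,K,T,(.549,-.152))
```

```text
0.1 0.0015 [ 0.53323432 -0.12244744] 0.03464081705881126 3911
0.1 0.0025 [ 0.53355222 -0.12261954] 0.0350153650999136 4519
0.1001 0.0015 [ 0.54883972 -0.15086813] 0.034231415909462444 3098
0.1001 0.0025 [ 0.54889424 -0.15153291] 0.03470266046229668 3547
0.0992 0.0015 [ 0.53420513 -0.12547214] 0.034832323614912154 275
0.0992 0.0025 [ 0.53421293 -0.12554659] 0.03481461123374095 382
0.099 0.0015 [ 0.55063373 -0.1551163 ] 0.034274071615935486 299
0.099 0.0025 [ 0.5508868  -0.15477198] 0.03451804531237927 393
```

The wrist camera puts the cell about 3.5 mm short and the side camera less than 1 mm off. Either way it is well inside the ±7 mm margin, so it stays. Next I shut the gripper and hover over the green key.

Emit:
move_arm:
  deltas: [0.006, -0.033, 0, 0, 0, 0, 0, 0.012, -0.065, 0, 0, 0, 0, 0, 0.012, -0.065, 0.04, 0, 0, 0, 0, 0.012, -0.065, 0.08, 0, 0, 0, 0, 0.012, -0.065, 0.12, 0, 0, 0, 0, 0.012, -0.065, 0.15, 0, 0, 0, 0, 0.012, -0.065, 0.167, 0, 0, 0, 0, 0.012, -0.065, 0.172, 0, 0, 0, 0, 0.012, -0.065, 0.172, 0, 0, 0, 0]

```text
t: 8.82
tool_pos: [0.4476, -0.0978, 0.0648]
orientation: [1.628, 2.686, 0.0]
force: [0.6, -0.3, 0.6]
opening: 0.0009
gripper_force: 0.0
```

Run:
```python
from meas import *
S=robot.read_state();print(S['t'],S['tool_pos'],S['opening'],S['force'])
p,d,K,T=shot('wrist','w5.png')
p,d,K,T=shot('side');c=p[190:300,190:330];cv2.imwrite('pics/s5.png',cv2.cvtColor(cv2.resize(c,None,fx=4,fy=4,interpolation=2),cv2.COLOR_RGB2BGR))
```

```text
8.825 [ 0.44755277 -0.09784417  0.06475153] 0.0008684095094518122 [ 0.62160323 -0.27235507  0.57623846]
```

View pics/w5.png

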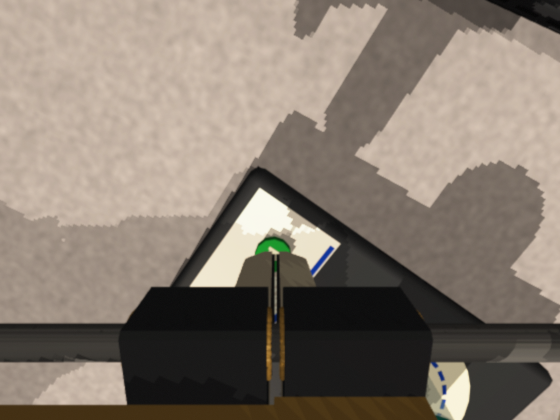

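View pics/s5.png

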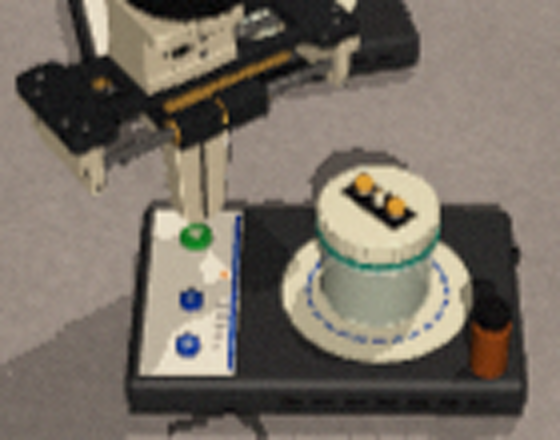

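The wrist view shows the closed tips centred over the green key (274,245). The side crop shows them just above the key at (196,237), with the other keys clear. I press in small steps.

Emit:
move_arm:
  deltas: [0.0005, 0.001, 0.006, 0, 0, 0, 0, 0.0005, 0.001, 0.012, 0, 0, 0, 0, 0.0005, 0.001, 0.016, 0, 0, 0, 0, 0.0005, 0.001, 0.018, 0, 0, 0, 0, 0.0005, 0.001, 0.0195, 0, 0, 0, 0, 0.0005, 0.001, 0.0195, 0, 0, 0, 0]

```text
t: 9.68
tool_pos: [0.4475, -0.0968, 0.0446]
orientation: [-1.629, -2.686, 0.0]
force: [-3.1, 1.0, 4.1]
opening: 0.0007
gripper_force: 2.1
```

Emit:
move_arm:
  deltas: [0, 0, 0.001, 0, 0, 0, 0, 0, 0, 0.002, 0, 0, 0, 0, 0, 0, 0.002, 0, 0, 0, 0]

```text
t: 10.05
tool_pos: [0.4477, -0.0968, 0.0439]
orientation: [-1.629, -2.686, 0.0]
force: [-10.0, 3.8, 19.2]
opening: 0.0003
gripper_force: 9.7
```

The force rose to 19 N with the tips at z = 0.033, so the key is at its stop. I release and lift straight up, then check.

Emit:
move_arm:
  deltas: [0, 0, -0.004, 0, 0, 0, 0, 0, 0, -0.015, 0, 0, 0, 0, 0, 0, -0.05, 0, 0, 0, 0, 0, 0, -0.1, 0, 0, 0, 0, 0.03, 0, -0.15, 0, 0, 0, 0, 0.06, -0.01, -0.19, 0, 0, 0, 0, 0.06, -0.01, -0.19, 0, 0, 0, 0, 0.06, -0.01, -0.19, 0, 0, 0, 0]

```text
t: 11.05
tool_pos: [0.4112, -0.0484, 0.2324]
orientation: [1.628, 2.686, 0.0]
force: [0.4, -0.8, -0.0]
opening: 0.0001
gripper_force: 0.0
```

Run:
```python
from meas import *
S=robot.read_state();print(S['t'],S['tool_pos'],S['force'])
p,d,K,T=shot('side');print('side',cap(d,K,T,(.55,-.153))[:2])
c=p[190:300,190:330];cv2.imwrite('pics/s6.png',cv2.cvtColor(cv2.resize(c,None,fx=4,fy=4,interpolation=2),cv2.COLOR_RGB2BGR))
p,d,K,T=shot('wrist')
for k in keys(p,K,T):print(*k, at(k[1],d,K,T).round(4))
```

```text
11.05 [ 0.41123432 -0.04835389  0.23242963] [ 0.41010315 -0.76549943 -0.01437135]
side (array([ 0.54961631, -0.15779665]), np.float64(0.03554200265072772))
g [283.2 246.7] 204.5 [ 0.445  -0.0963  0.037 ] [ 0.445  -0.0963  0.037 ]
```

View pics/s6.png

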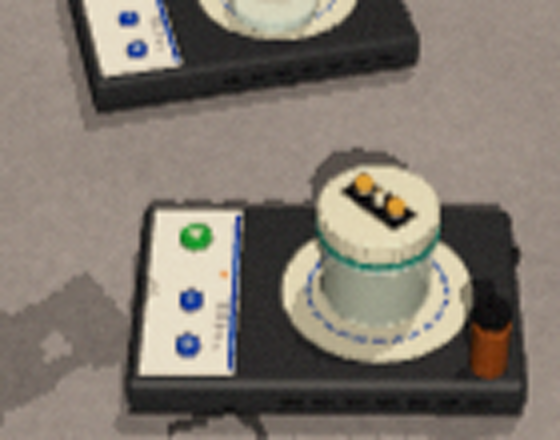

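The crop shows the cell upright inside the ring (around (376,290)). The green key is back up at (196,237), z = 0.037, and the vial is undisturbed.

```bash
python3 -c "
from plant import robot
print(robot.close_job())"
```

```text
the job is handed in; nothing more can be done
None
```

I pushed the white-capped cell into stirrer A's blue ring (about 1–3.5 mm off centre by the cameras, inside the 7 mm margin), then pressed its green start key to the stop and let it come back up; the job was handed in at about 11 s.

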